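# Check a coupling pin in the go / no-go gap gauge

## Robot

A 6-joint arm with a two-finger parallel gripper is mounted at the origin on the work surface. World frame = base frame: x ahead of the robot, y to its left, z up, the work surface at z = 0. Lengths are in mm, angles in rad, forces in N, time in s.
With the tool pointing down it reaches from about 325 to 1000 mm from the base axis. Payload 5.1 kg.
Tool frame: the origin (TCP) lies midway between the tips of the shut fingers; the grasp point (between the pads) lies 19 mm behind it; y points along the fingers, z is the direction in which the jaws open and shut, and the axes are right-handed (so a half turn about y gives the same grasp; the last joint's range is limited). The gripper opens to 85 mm and grips with 20 to 120 N. Pads are 22 mm wide; open, the fingers measure 114 mm over their backs; the gripper's body (76 mm by 85 mm) begins 54 mm behind the grasp point. The pads swing forward as they close: fully open they stand 13 mm farther back than shut.
Start: joints at [-1.242, 0.124, 1.65, -0, 1.367, -0.083], TCP at [260.136, -595.663, 231.322] pointing down, gripper open.
Joint ranges: [-2.61, 2.61], [-1.02, 2.33], [0.03, 2.71], [-1.35, 4.49], [0.32, 2.68], [-2.91, 2.91]. Speed limits (rad/s): [2.57, 2.57, 3.14, 3.14, 3.14, 3.14].

## Interface

Orientations are given as a unit quaternion [w, x, y, z].
In Python, from bench import r gives the robot as it stands. Calls block until the motion is done:
- r.move_pose(position, orientation): joint-space move of the TCP to a pose.
- r.move_l(position, frame=None, feed=150, guard=None): straight line of the TCP; frame=None keeps the orientation; feed is the mean speed in mm/s. With guard (N) it stops when the force on the tool has changed by that much, and returns True; else False.
- r.move_j(angles): joint-space move.
- r.move_gripper(opening): finger opening in mm; the grip force is fixed at half the most; returns when the fingers have stopped.
- r.sleep(seconds).
- r.ik(position, orientation): joint angles nearest the present ones, or None.
- r.read_state(): the state.
- r.snapshot(name): name is "scene" or "top" or "wrist"; returns a dict with "frame" (420x560x3 uint8, red, green, blue), "range_z" (420x560 float32, mm along the optical axis (not along the pixel's ray), 0 where there is no reading), "camera_matrix" (3x3 intrinsics, pixels), "R" (3x3) and "t" (3): a world point X has camera coordinates R X + t; the wrist camera has in their place "mount" (4x4, takes a point from camera to tool coordinates, whose origin is the TCP and whose axes are the tool frame's). Camera axes: x right, y down, z forward; pixel columns grow to the right and rows downward; lengths in mm; the calibration is good to about 2 mm. A picture is of the moment at which its call begins: read the wrist's pose just before it.
A pose or a line that the arm cannot do raises r.IKError and nothing moves.
- r.job_done(): hands the job in, once; it reports no verdict.
Trained networks look in a picture, given as the dict that the camera call returned (one of the last four; its "shot" number tells which), for a name from the list of things; names that differ only in an ending like _2 or _b are one class to them, and where a whole thing is asked for, a point or a joint stands for the part that bears it (a point fixed in the world has none). Each returns a list of dicts, best first, with "confidence" (0 to 1); they miss things now and then, are a little off and sometimes report something else, mostly with a low value. They report only what shows in the picture. A call takes as long as a camera call. They do not tell look-alikes from the thing itself.
- r.spot_in(label, picture): "box" ([left, top, right, bottom] in pixels, round what is visible of it).
- r.cut_out(label, picture): "region" (420x560 bool, what is visible of it) and "box" ([left, top, right, bottom] in pixels, round what is visible of it).
- r.landmark_of(label, picture): "centre" ([row, column] in pixels: a listed point, or the origin of a listed thing).
The state is a dict: "time": time; "joint_positions": joint angles; "joint_vel": joint speeds; "effort": joint torques, N m; "tcp_pos": TCP position; "tool_rot": TCP orientation; "force": force on the tool from outside, world axes, zero at the start; "moment": the same for the moment, N m; "finger_gap": finger opening in mm.
Only numpy, scipy, OpenCV 4.12 (cv2) and the standard library are available. Lean on these libraries where they do the work, as an engineer would, in place of code of your own. Each camera call takes 0.05 s, during which the arm holds its last target.

## Task

Check the coupling pin in the gap gauge on the bench: bring its round shank down in front of the wide mouth, slide it through the green-marked go gap into the open bay behind, and go on until the red-marked no-go gap stops it, pressing there for about a second so that both no-go anvils bear firmly on it. Keep the pin upright in the gauge, feel your way and never force it: no more than 15 N anywhere on the gauge. Then lift the pin out of the bay, stand it upright in the green tray without dropping it, let go, and leave the other things on the bench where they are.

Things in the scene. Friction and masses are not known exactly. Their poses are not given: they have to be found in the camera images.
- pin: Loose coupling pin, about 0.27 kg, standing upright on the bench. Round steel shank 24 mm in diameter from the foot up to 50 mm; above it a square brass head 22 x 22 mm, from 50 to 86 mm above the foot, with sides along the pin's x and y axes (grip it here, firmly: side loads on the shank can pivot it in the fingers). Origin: centre of the foot. z: up its axis.
- gauge: Gap gauge fixed to the bench: grey base plate 170 (x) x 120 (y) x 8 mm with two pairs of rigid steel jaws, open above. Origin: centre of the plate's underside, z up; the pin is pushed along +x near y = 0. Jaws stand 8 to 36 mm high (marks and screws to 43 mm). Keep the pin's foot 10 to 18 mm above the bench while sliding: clear of the plate, well down between the jaws.
- go_gap (a point): Nominal middle of the go gap (green tops), on top of the plate, axes as the gauge; 40 mm before the gauge's origin. Gap 26 mm wide in y, from x = -15 to +15 mm of this point; before it a 45 degree lead-in, about 57 mm wide at x = -30 mm; jaws reach out to |y| = 43 mm. Clamped by hand: the real gap lies up to 4.5 mm to either side of this point (y), not measured. It does not give way.
- no_go_gap (a point): Nominal middle of the front faces of the no-go pair (red tops), on the plate, axes as the gauge; 32 mm past the gauge's origin, 57 mm past the go gap's end. Gap 20 mm wide, square corners; a centred shank bears on both with its axis 6.6 mm before the faces. 28 mm long, out to |y| = 40 mm. The real pair sits up to 7 mm off along x and 3 mm in y (not measured), rigid.
- good_tray: Green tray fixed to the bench, 115 x 115 mm, walls 4 mm thick and 26 mm high, floor 4 mm thick. Origin: centre of the underside; z up. The pin goes here.
- reject_tray: Red tray, same size and fixed likewise, empty; not used. It may stand in either of the two tray places.
- wrench: Loose open wrench lying on the bench, a bystander. Origin: on its underside, near its middle.
- jar: Loose jar with a black cap, 52 mm wide and 70 mm high, a bystander. Origin: centre of its underside.
- collar: Loose dark steel collar, 60 mm across and 22 mm high, a bystander. Origin: centre of its underside.
Not all that is in view belongs to the job. There is more than one size of the pin; the job needs the smallest.

How it is judged (in metres and radians):
On the way, in this order (a step that is already met when the one before it is completed fails the run):
1. the pin is upright in front of the go gap (gauge x below -60 mm), its foot less than 22 mm above the bench (z of pin in the frame of gauge below 0.022 m and y of pin in the frame of gauge between -0.02 and 0.02 m and angle between pin's own z axis and vertical below 0.1 rad and x of pin in the frame of gauge between -0.13 and -0.06 m), for 0.1 s.
2. the pin is upright (within 0.1 rad) in the go gap between the green-marked jaws, its foot still low (z of pin in the frame of gauge below 0.022 m and y of pin in the frame of gauge between -0.02 and 0.02 m and angle between pin's own z axis and vertical below 0.1 rad and x of pin in the frame of gauge between -0.052 and -0.028 m), for 0.1 s.
3. the pin has passed the go gap and stands upright in the open bay, its foot still low (z of pin in the frame of gauge below 0.022 m and y of pin in the frame of gauge between -0.02 and 0.02 m and angle between pin's own z axis and vertical below 0.1 rad and x of pin in the frame of gauge above -0.013 m), for 0.1 s.
4. both no-go anvils stop the upright pin, each bearing on it with more than 2 N, for 0.3 s, foot still low (z of pin in the frame of gauge below 0.022 m and y of pin in the frame of gauge between -0.02 and 0.02 m and angle between pin's own z axis and vertical below 0.1 rad and x of pin in the frame of gauge above 0.01 m and contact force between pin and no_go_left above 2 N and contact force between pin and no_go_right above 2 N), for 0.3 s.
At the end, for the whole second after the job is handed in: The pin stands upright (within 0.1 rad) and still on the floor of the green tray (foot within 43 mm of the centre in x and y, less than 8 mm above the bench), released (x of pin in the frame of good_tray between -0.043 and 0.043 m and y of pin in the frame of good_tray between -0.043 and 0.043 m and z of pin in the frame of good_tray below 0.008 m and angle between pin's own z axis and vertical below 0.1 rad and linear speed of pin below 0.02 m/s); the robot touches nothing.
It fails at once if the pin or anything else presses on the gauge with more than 15 N (contact force between gauge and anything else above 15 N).
It fails at once if the pin is forced between the no-go anvils (z of pin in the frame of gauge below 0.022 m and y of pin in the frame of gauge between -0.02 and 0.02 m and angle between pin's own z axis and vertical below 0.1 rad and x of pin in the frame of gauge above 0.042 m).
It fails at once if the pin is dropped (falls faster than 0.5 m/s out of the fingers) (contact force between pin and the fingers below 0.01 N and linear speed of pin above 0.5 m/s).
It fails at once if the wrench, jar or collar is shifted by more than 15 mm (distance of any of wrench, jar, collar from where it was at the start of the episode above 0.015 m).
It also fails if it takes over 72 s, if anything falls off the work surface, if the arm or the gripper's body presses on something with over 40 N, if the wrist force passes 120 N, or if a joint passes its speed limit or range.

## Working session

There is one attempt and no reset: what is moved stays moved. The work goes in short steps, each a Python script; the robot and the scene stay as the last script left them, time stands still between calls to the robot, and variables do not carry over. Pictures are saved under pics/ and viewed, and the job is handed in when it is done.

```bash
ls -la; mkdir -p pics; cat > h.py <<'E'
import numpy as np, cv2
from bench import r
def save(p,name,crop=None,scale=1):
    im=p["frame"][:,:,::-1]
    if crop: a,b,c,d=crop; im=im[b:d,a:c]
    if scale!=1: im=cv2.resize(im,None,fx=scale,fy=scale,interpolation=cv2.INTER_CUBIC)
    cv2.imwrite("pics/"+name,im)
def deproj(p,u,v,z=None):
    K=p["camera_matrix"]; z=p["range_z"][int(round(v)),int(round(u))] if z is None else z
    c=np.array([(u-K[0,2])/K[0,0]*z,(v-K[1,2])/K[1,1]*z,z])
    return p["R"].T@(c-p["t"])
def cloud(p):
    K=p["camera_matrix"]; z=p["range_z"].astype(float); v,u=np.mgrid[:420,:560]
    c=np.stack([(u-K[0,2])/K[0,0]*z,(v-K[1,2])/K[1,1]*z,z],-1)
    W=(c-p["t"])@p["R"]; W[z<=0]=np.nan
    return W
E
python3 - <<'E'
from h import *
import pickle
s=r.read_state(); print(s)
for n in("scene","top"):
    p=r.snapshot(n); save(p,n+"0.png"); pickle.dump(p,open(n+"0.pkl","wb"))
    print(n,p["camera_matrix"],p["R"],p["t"])
    for l in("pin","gauge","good_tray","reject_tray","wrench","jar","collar"):
        print(l,[(np.round(d["box"]),round(d["confidence"],2)) for d in r.spot_in(l,p)])
    for l in("pin","gauge","go_gap","no_go_gap","good_tray"):
        print(l,[(np.round(d["centre"],1),round(d["confidence"],2)) for d in r.landmark_of(l,p)])
E
```

```text
total 12
drwxr-xr-x  3 agent agent 4096 Dec  6 22:05 .
drwxr-xr-x 23 root  root  4096 Dec  6 22:05 ..
drwxr-xr-x  2 agent agent 4096 Dec  6 22:05 pics
{'time': 0.0, 'joint_positions': array([-1.24158366e+00,  1.24482428e-01,  1.65164862e+00, -1.78501696e-05,
        1.36747778e+00, -8.26045659e-02]), 'joint_vel': array([-0.00094288,  0.00161191, -0.00089202,  0.00102736,  0.00045121,
        0.00026005]), 'effort': array([-2.09234458e-03, -4.23617971e+01, -3.65447187e+01, -1.62070933e-04,
        7.14349444e-03, -4.31735671e-06]), 'tcp_pos': array([ 259.95238406, -595.107234  ,  230.08268658]), 'tool_rot': array([ 0.14448007, -0.14466768,  0.69287562, -0.69146232]), 'force': array([ 0.00673051, -0.30482392, -0.08599412]), 'moment': array([0.01328853, 0.04156729, 0.06331052]), 'finger_gap': 85.38794686661306}
scene [[545.21760776   0.         282.0297416 ]
 [  0.         545.21760776 207.50900487]
 [  0.           0.           1.        ]] [[-0.21096155  0.97739394 -0.01401108]
 [ 0.53429007  0.10329493 -0.8389662 ]
 [-0.8185532  -0.18447559 -0.54400313]] [ 154.52918762 -276.90819498 
[... 1244 characters left out ...]
), 0.61)]
gauge [(array([253., 211., 310., 282.]), 0.58)]
good_tray [(array([350., 242., 398., 293.]), 0.93)]
reject_tray [(array([343., 173., 392., 223.]), 0.93)]
wrench [(array([242., 115., 256., 186.]), 0.55)]
jar [(array([132., 143., 160., 171.]), 0.67)]
collar [(array([349., 240., 401., 292.]), 0.73), (array([422., 284., 446., 309.]), 0.71)]
pin [(array([219.5, 149.7]), 0.86), (array([256.7, 155.1]), 0.72), (array([262.6, 129.1]), 0.58)]
gauge [(array([161.8, 149. ]), 0.67), (array([245.1, 281.4]), 0.59)]
go_gap [(array([260.1, 283.1]), 0.57), (array([233.5, 286.7]), 0.25)]
no_go_gap [(array([232.3, 287.6]), 0.59), (array([199. , 368.4]), 0.28)]
good_tray [(array([264.6, 373.4]), 0.68)]
```

View pics/scene0.png

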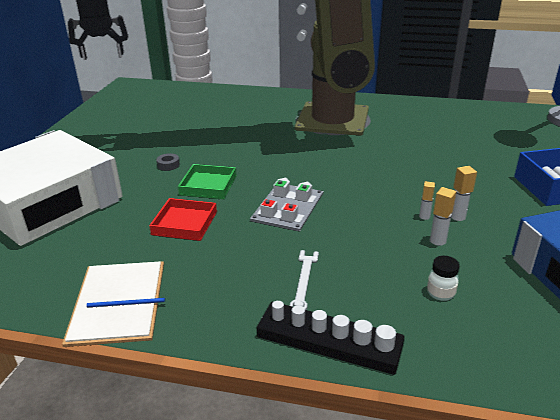

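View pics/top0.png

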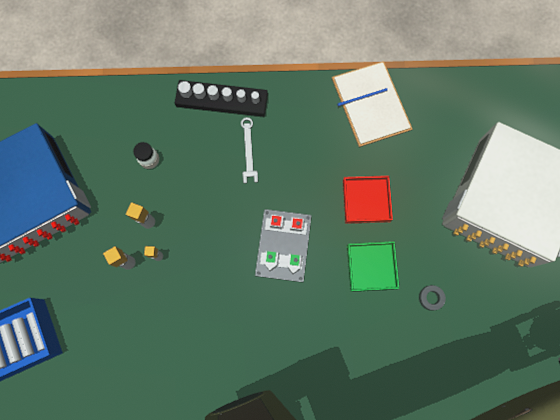

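Three pins are in view. In the scene they sit at (427,203), (442,216) and (464,193); in the top view at (150,252), (137,212) and (113,256). The one at scene (427,203) / top (150,252) looks smallest. I'll measure it and confirm in crops.

```bash
python3 - <<'E'
from h import *
import pickle
ims=[]
for n,boxes in(("scene",{"small":(420,183,434,222),"mid":(430,187,454,244),"far":(451,164,477,221),"jar":(430,256,460,300),"collar":(155,152,179,172)}),("top",{"small":(143,243,165,263),"mid":(124,198,158,229),"far":(103,244,137,272),"jar":(132,143,160,171),"collar":(421,284,447,310)})):
    p=pickle.load(open(n+"0.pkl","rb")); W=cloud(p)
    f=W[:,:,2]; print(n,"bench z median",np.nanmedian(W[300:330,150:250,2]), np.nanmedian(W[230:300,200:240,2]))
    for k,(a,b,c,d) in boxes.items():
        P=W[b:d,a:c].reshape(-1,3); P=P[P[:,2]>10]
        print(k,"zmax",np.percentile(P[:,2],98).round(1)); T=P[P[:,2]>np.percentile(P[:,2],98)-8]
        print("  top mean",T.mean(0).round(1),"all med",np.median(P,0).round(1),"ext",np.percentile(P,3,axis=0).round(),np.percentile(P,97,axis=0).round())
    cr=(400,150,490,310) if n=="scene" else (90,130,190,280)
    save(p,n+"_crop.png",cr,4 if n=='top' else 3.7)
p=pickle.load(open("top0.pkl","rb")); save(p,"gauge_top.png",(245,200,410,300),4.8)
E
```

```text
scene bench z median 0.03310031049198812 -0.024334236878888676
small zmax 87.2
  top mean [508.4 280.7  85.1] all med [511.7 280.8  50.7] ext [501. 270.  12.] [516. 292.  87.]
mid zmax 123.6
  top mean [595.6 307.4 121.6] all med [603.1 306.1  73.9] ext [510. 288.  13.] [610. 325. 123.]
far zmax 123.5
  top mean [513.5 347.7 121.1] all med [501.7 352.   86.4] ext [482. 321.  15.] [598. 373. 123.]
jar zmax 71.9
  top mean [760.  310.7  69.8] all med [773.4 309.5  48.2] ext [741. 289.  13.] [782. 333.  72.]
collar zmax 24.3
  top mean [ 384.5 -386.1   20.9] all med [ 387.9 -385.6   20.3] ext [ 356. -411.   11.] [ 412. -359.   24.]
top bench z median 0.1428807102941531 0.12823343302942697
small zmax 89.6
  top mean [501.  279.3  86.1] all med [498.2 273.8  81. ] ext [490. 268.  15.] [510. 290.  89.]
mid zmax 125.8
  top mean [589.2 307.3 122.1] all med [583.7 299.5 109.5] ext [572. 289.  19.] [603. 322. 125.]
far zmax 125.7
  top mean [486.4 352.7 122.4] all med [483.  345.5 109.7] ext [468. 334.  19.] [503. 366. 125.]
jar zmax 74.2
  top mean [753.8 309.8  70.4] all med [746.4 304.4  66.7] ext [730. 285.  17.] [772. 329.  74.]
collar zmax 25.7
  top mean [ 381.6 -388.9   21.8] all med [ 381.4 -389.6   21.2] ext [ 357. -416.   14.] [ 407. -362.   26.]
```

View pics/scene_crop.png

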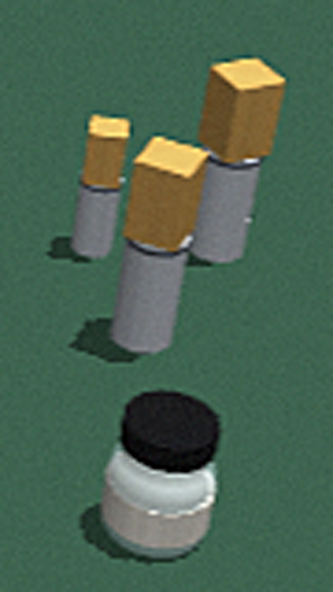

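View pics/gauge_top.png

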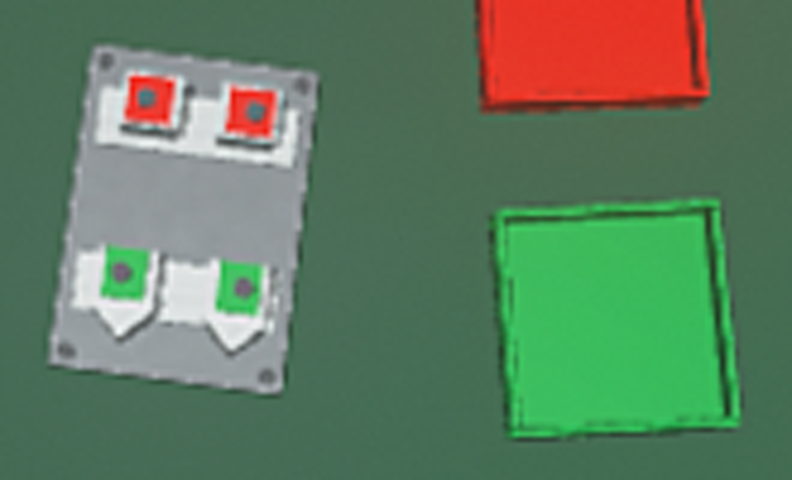

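Pin check: the one at scene (427,203) / top (150,252) measures 87 mm high, against 86 expected. The two look-alikes measure about 123 mm and are thicker, so the small one is the pin. Next I'll take wrist views over the gauge, then over the pin.

```bash
cat >> h.py <<'E'
from scipy.spatial.transform import Rotation as Rn
def q_yaw(phi):
    c,s=np.cos(phi),np.sin(phi)
    M=np.array([[s,0,c],[-c,0,s],[0,-1,0.]])
    q=Rn.from_matrix(M).as_quat(); return np.array([q[3],q[0],q[1],q[2]])
def qm(q): return Rn.from_quat([q[1],q[2],q[3],q[0]]).as_matrix()
def wrist():
    s=r.read_state(); p=r.snapshot("wrist")
    T=np.eye(4); T[:3,:3]=qm(s["tool_rot"]); T[:3,3]=s["tcp_pos"]
    C=T@np.array(p["mount"]); p["R"]=C[:3,:3].T; p["t"]=-C[:3,:3].T@C[:3,3]; p["C"]=C
    return p
def best(pos,phis):
    j=r.read_state()["joint_positions"]; o=[]
    for f in phis:
        q=r.ik(pos,q_yaw(f))
        if q is not None: o.append((np.abs(np.array(q)-j).max().round(2),round(f,3),np.round(q,2)))
    return sorted(o,key=lambda t:t[0])
E
python3 - <<'E'
from h import *
import pickle
p=wrist(); print(p["mount"],p["camera_matrix"])
W=cloud(pickle.load(open("top0.pkl","rb")))
P=W[205:285,248:316].reshape(-1,3); P=P[P[:,2]>4]; print(np.median(P,0))
print(r.read_state()["time"])
for f in np.arange(-3.14,3.1,.393): print(best([540,0,300],[f]),best([505,280,300],[f]))
E
```

```text
[[ 5.54048545e-04  9.53548968e-01  3.01237545e-01 -7.69110587e+01]
 [ 5.85471597e-04 -3.01237849e-01  9.53548853e-01 -1.42627053e+02]
 [ 9.99999675e-01 -3.51946328e-04 -7.25176229e-04  8.02631102e-01]
 [ 0.00000000e+00  0.00000000e+00  0.00000000e+00  1.00000000e+00]] [[297.69505333   0.         281.44070336]
 [  0.         297.69505333 206.63765435]
 [  0.           0.           1.        ]]
[519.07284355 -32.7141662    9.15457547]
1.35
[] [(np.float64(2.65), np.float64(-3.14), array([ 0.41, -0.07,  1.73, -0.  ,  1.48, -2.73]))]
[(np.float64(2.73), np.float64(-2.747), array([-0.1 , -0.16,  1.81, -0.  ,  1.49,  2.65]))] []
[(np.float64(2.34), np.float64(-2.354), array([-0.1 , -0.16,  1.81, -0.  ,  1.49,  2.25]))] [(np.float64(2.85), np.float64(-2.354), array([ 0.41, -0.07,  1.73, -0.  ,  1.48,  2.77]))]
[(np.float64(1.94), np.float64(-1.961), array([-0.1 , -0.16,  1.81, -0.  ,  1.49,  1.86]))] [(np.float64(2.46), np.float64(-1.961), array([ 0.41, -0.07,  1.73, -0.  ,  1.48,  2.37]))]
[(np.float64(1.55), np.float64(-1.568), array([-0.1 , -0.16,  1.81, -0.  ,  1.49,  1.47]))] [(np.floa
[... 1387 characters left out ...]
t64(1.576), array([-0.1 , -0.16,  1.81, -0.  ,  1.49, -1.68]))] [(np.float64(1.65), np.float64(1.576), array([ 0.41, -0.07,  1.73, -0.  ,  1.48, -1.16]))]
[(np.float64(1.99), np.float64(1.969), array([-0.1 , -0.16,  1.81, -0.  ,  1.49, -2.07]))] [(np.float64(1.65), np.float64(1.969), array([ 0.41, -0.07,  1.73, -0.  ,  1.48, -1.56]))]
[(np.float64(2.38), np.float64(2.362), array([-0.1 , -0.16,  1.81, -0.  ,  1.49, -2.46]))] [(np.float64(1.87), np.float64(2.362), array([ 0.41, -0.07,  1.73, -0.  ,  1.48, -1.95]))]
[(np.float64(2.77), np.float64(2.755), array([-0.1 , -0.16,  1.81, -0.  ,  1.49, -2.85]))] [(np.float64(2.26), np.float64(2.755), array([ 0.41, -0.07,  1.73, -0.  ,  1.48, -2.34]))]
```

```bash
python3 - <<'E'
from h import *
import pickle
r.move_pose([520,-10,190],q_yaw(0)); print(r.read_state()["time"])
p=wrist(); save(p,"wg1.png"); pickle.dump(p,open("wg1.pkl","wb"))
for l in("gauge","go_gap","no_go_gap"): print(l,[(np.round(d["centre"],1),round(d["confidence"],2)) for d in r.landmark_of(l,p)])
r.move_pose([520,45,190],q_yaw(0))
p=wrist(); save(p,"wg2.png"); pickle.dump(p,open("wg2.pkl","wb"))
for l in("gauge","go_gap","no_go_gap"): print(l,[(np.round(d["centre"],1),round(d["confidence"],2)) for d in r.landmark_of(l,p)])
r.move_pose([505,285,230],q_yaw(0))
p=wrist(); save(p,"wp1.png"); pickle.dump(p,open("wp1.pkl","wb"))
for l in("pin",): print(l,[(np.round(d["centre"],1),round(d["confidence"],2)) for d in r.landmark_of(l,p)])
r.move_pose([505,325,230],q_yaw(0))
p=wrist(); save(p,"wp2.png"); pickle.dump(p,open("wp2.pkl","wb"))
print(r.read_state()["time"])
E
```

```text
3.6417
gauge [(array([201.2, 284.1]), 0.96)]
go_gap [(array([199.9, 246.9]), 0.97), (array([209.8, 311.9]), 0.64)]
no_go_gap [(array([213. , 307.3]), 0.66)]
gauge [(array([248. , 285.4]), 0.74)]
go_gap [(array([242.1, 248.1]), 0.75)]
no_go_gap [(array([255.3, 310.9]), 0.84)]
pin [(array([180.7, 281.6]), 0.75), (array([120.3, 268.8]), 0.72), (array([156.5, 349.9]), 0.66)]
5.775
```

View pics/wg1.png

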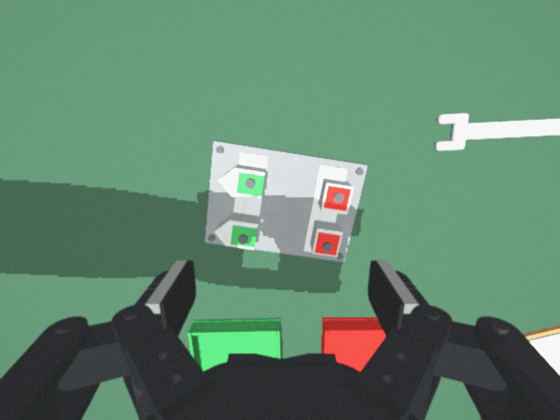

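View pics/wp1.png

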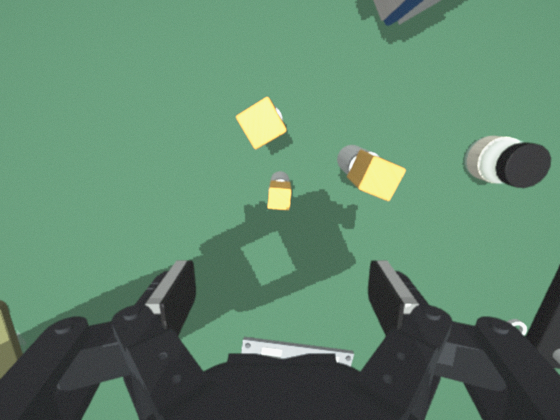

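View pics/wp2.png

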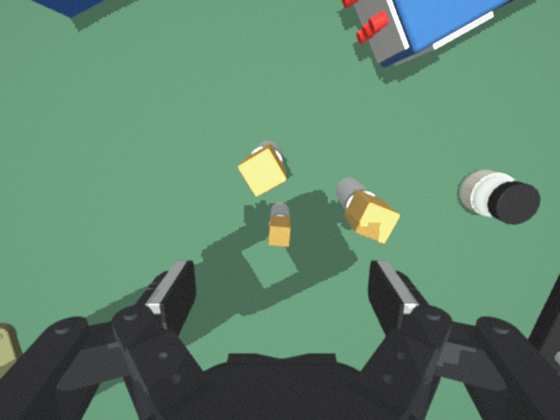

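The wrist views show the small pin's head at (280,195) in wp1 and (280,232) in wp2, nearly aligned with the image axes. The two taller pins are at (262,123) and (377,177) in wp1. In wg1 the gauge plate corners are about (214,142), (366,166), (345,260) and (206,240). Now I'll measure the positions.

```bash
python3 - <<'E'
from h import *
import pickle
for n,(a,b,c,d) in(("wp1",(258,175,305,222)),("wp2",(258,200,305,255))):
    p=pickle.load(open(n+".pkl","rb")); W=cloud(p); m=np.zeros((420,560),bool); m[b:d,a:c]=1
    zt=np.nanpercentile(W[m][:,2],99); 
    t=m&(W[:,:,2]>80)
    P=W[t]; print(n,"top z",np.median(P[:,2]).round(1),"n",t.sum(), "mid", ((np.percentile(P,2,axis=0)+np.percentile(P,98,axis=0))/2).round(1), (np.percentile(P,98,axis=0)-np.percentile(P,2,axis=0)).round(1))
    rect=cv2.minAreaRect(P[:,:2].astype(np.float32)); print(rect)
    # brass colour
p=pickle.load(open("scene0.pkl","rb"))
# tall neighbors in wp1
p=pickle.load(open("wp1.pkl","rb")); W=cloud(p)
for nm,(a,b,c,d) in {"n1":(225,90,295,155),"n2":(335,140,410,205)}.items():
    P=W[b:d,a:c].reshape(-1,3);P=P[P[:,2]>115]; print(nm,cv2.minAreaRect(P[:,:2].astype(np.float32)),np.median(P[:,2]))
for n in("wg1","wg2"):
    p=pickle.load(open(n+".pkl","rb")); W=cloud(p)
    Z=W[:,:,2]; lab=(Z>5)&(Z<11)&(W[:,:,1]>-130)&(W[:,:,1]<50)&(W[:,:,0]>400)&(W[:,:,0]<640)
    k,L,st,ce=cv2.connectedComponentsWithStats(lab.astype(np.uint8))
    i=1+np.argmax(st[1:,4]); P=W[(W[:,:,2]>5)&(cv2.dilate((L==i).astype(np.uint8),np.ones((5,5)))>0)]
    print(n,st[i],cv2.minAreaRect(P[:,:2].astype(np.float32)))
    J=W[(Z>30)&(Z<50)&(W[:,:,1]>-130)&(W[:,:,1]<50)&(W[:,:,0]>400)&(W[:,:,0]<640)]
    print(len(J),J.mean(0))
p=pickle.load(open("wg1.pkl","rb")); save(p,"wg1c.png",(195,130,380,275),4.2)
p=pickle.load(open("wg2.pkl","rb")); save(p,"wg2.png")
E
```

```text
wp1 top z 86.0 n 484 mid [503.1 279.1  84.7] [21.  21.6  5.5]
((502.70458984375, 278.76763916015625), (22.094688415527344, 21.975894927978516), 86.04119110107422)
wp2 top z 85.9 n 441 mid [502.7 279.2  84.4] [20.9 21.4  5.8]
((502.68621826171875, 278.8445129394531), (22.3072452545166, 21.91277313232422), 84.7560043334961)
n1 ((488.66748046875, 352.09490966796875), (31.23848533630371, 31.236461639404297), 29.809974670410156) 122.0425073060815
n2 ((590.8782348632812, 306.2717590332031), (31.172269821166992, 31.663145065307617), 68.03562927246094) 121.82500115354574
wg1 [  205   141   163   121 10511] ((521.4696655273438, -34.97083282470703), (120.61292266845703, 170.32760620117188), 80.99880981445312)
3633 [518.27512197 -33.76681723  37.0541035 ]
wg2 [ 208  191  156  111 8805] ((521.5536499023438, -34.77294158935547), (120.7103042602539, 170.0615997314453), 81.03857421875)
3228 [518.09659106 -33.09799745  36.96796353]
```

View pics/wg1c.png

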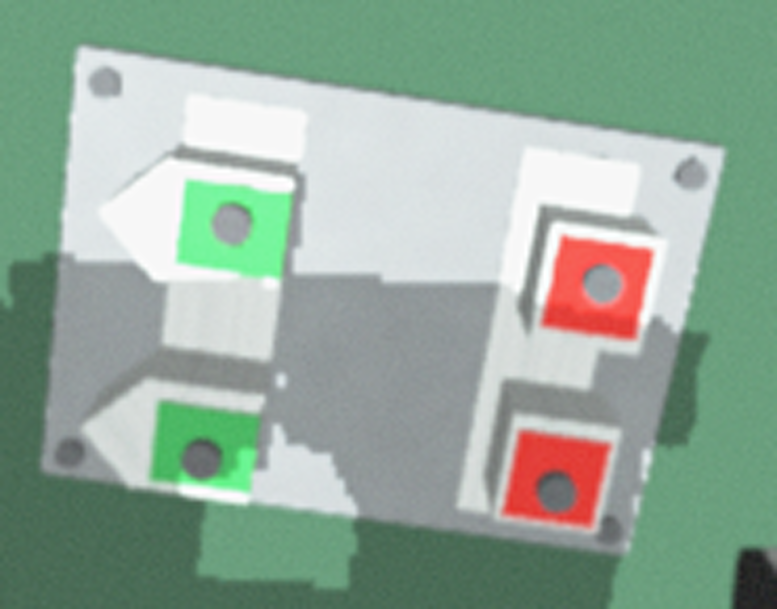

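View pics/wg2.png

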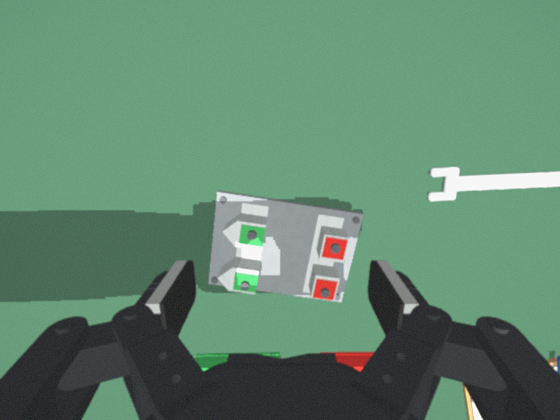

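```bash
cat >> h.py <<'E'
G=np.array([521.5,-34.9]); GY=np.radians(-8.98)
gx=np.array([np.cos(GY),np.sin(GY)]); gy=np.array([-np.sin(GY),np.cos(GY)])
def g2w(x,y): return G+x*gx+y*gy
def w2g(P): return np.array([(np.asarray(P)[:2]-G)@gx,(np.asarray(P)[:2]-G)@gy])
E
python3 - <<'E'
from h import *
import pickle
for n in("wg1","wg2","top0","scene0"):
    p=pickle.load(open(n+".pkl","rb")); W=cloud(p)
    P=W.reshape(-1,3); P=P[np.abs(P[:,0]-520)<120]; P=P[np.abs(P[:,1]+35)<100]
    g=np.stack([(P[:,:2]-G)@gx,(P[:,:2]-G)@gy],1); z=P[:,2]
    t=(z>31)&(z<48)&(np.abs(g[:,0])<85)&(np.abs(g[:,1])<60)
    for nm,mx in(("go straight",(-53,-27)),("nogo",(30,62))):
        for sg in(1,-1):
            k=t&(g[:,0]>mx[0])&(g[:,0]<mx[1])&(np.sign(g[:,1])==sg)
            if k.sum()<5: continue
            y=np.sort(g[k,1]); x=np.sort(g[k,0])
            print(n,nm,sg,k.sum(),"y",np.percentile(y,[1,3,50,97,99]).round(1),"x",np.percentile(g[t&(np.sign(g[:,1])==sg)&((g[:,0]<0)==(mx[0]<0)),0],[0.5,2,50,98,99.5]).round(1))
E
```

```text
wg1 go straight 1 754 y [10.2 10.7 26.5 39.7 40. ] x [-67.6 -65.5 -43.6 -25.5 -25. ]
wg1 go straight -1 665 y [-45.8 -45.3 -29.1 -16.1 -15.9] x [-68.4 -65.9 -43.7 -25.5 -25. ]
wg1 nogo 1 672 y [ 9.4 10.1 25.7 39.  39.2] x [38.7 38.8 51.7 66.2 66.8]
wg1 nogo -1 604 y [-40.3 -39.9 -24.1 -10.8 -10.6] x [38.7 38.8 51.8 66.3 66.7]
wg2 go straight 1 658 y [10.  10.9 27.7 39.9 40.1] x [-68.  -65.8 -44.  -25.7 -25.2]
wg2 go straight -1 593 y [-45.7 -45.3 -28.5 -16.  -15.8] x [-68.2 -66.  -43.9 -25.7 -25.1]
wg2 nogo 1 598 y [ 9.4 10.1 26.5 39.1 39.3] x [38.6 38.8 51.4 66.1 66.6]
wg2 nogo -1 535 y [-40.4 -39.  -23.3 -10.8 -10.5] x [38.6 38.7 51.6 66.2 66.7]
top0 go straight 1 133 y [11.9 12.7 26.1 40.4 40.8] x [-68.1 -65.8 -45.6 -26.8 -26.1]
top0 go straight -1 134 y [-43.9 -43.  -29.1 -15.6 -15.1] x [-68.6 -66.3 -44.7 -26.2 -25.7]
top0 nogo 1 118 y [11.1 11.9 25.9 40.3 40.5] x [37.6 37.8 50.8 65.3 65.7]
top0 nogo -1 115 y [-38.7 -38.  -24.4  -9.9  -9.3] x [37.8 38.1 50.8 64.8 65.4]
scene0 go straight 1 86 y [13.4 14.5 31.8 43.6 43.9] x [-69.3 -67.6 -37.7 -24.3 -23.4]
scene0 go straight -1 87 y [-42.2 -41.5 -25.3 -12.4 -11.5] x [-67.9 -66.7 -37.1 -24.6 -22.2]
scene0 nogo 1 82 y [12.5 13.5 30.6 42.5 43.2] x [36.6 38.7 57.1 68.2 69.1]
scene0 nogo -1 88 y [-38.3 -37.  -19.9  -6.8  -6.4] x [36.1 37.8 55.8 67.8 68.6]
```

The measurements agree with the text:
- **Pin:** at (502.9, 279), 86 mm high, yaw about -4.6°.
- **Gauge:** at (521.5, -34.9), yaw -9°. The plate measures 170 x 120.
- **Go gap:** centre at y of about -2.9.
- **No-go faces:** at x of about 38.7, with gap centre at y of about -0.6.

Now the grasp.

```bash
python3 - <<'E'
from h import *
q=q_yaw(np.radians(-4.6))
r.move_pose([502.9,279,150],q); 
print(r.move_l([502.9,279,53],feed=90,guard=8)); s=r.read_state(); print(s["tcp_pos"],s["force"])
print(r.move_gripper(12)); s=r.read_state(); print(s["finger_gap"],s["tcp_pos"],s["force"],s["time"])
print(r.move_l([502.9,279,170],feed=120)); s=r.read_state(); print(s["finger_gap"],s["tcp_pos"],s["force"],s["moment"],s["time"])
p=wrist(); save(p,"held.png",(180,180,400,345),3.6); import pickle; pickle.dump(p,open("held.pkl","wb"))
p=r.snapshot("scene"); save(p,"held_s.png",(360,100,520,260),4)
E
```

```text
False
[503.53809845 279.28870955  53.86124547] [ 0.50627514 -0.23378235  0.60469487]
False
21.11977187154416 [503.08439738 279.10116421  53.29371276] [ 0.11888068 -0.36409596  2.08304766] 8.0583
False
21.09090544659035 [502.19428657 278.67090445 168.6920304 ] [ 0.14259697  0.04990208 -2.80427383] [-0.04153281 -0.00329627 -0.01351416] 9.1833
```

View pics/held.png

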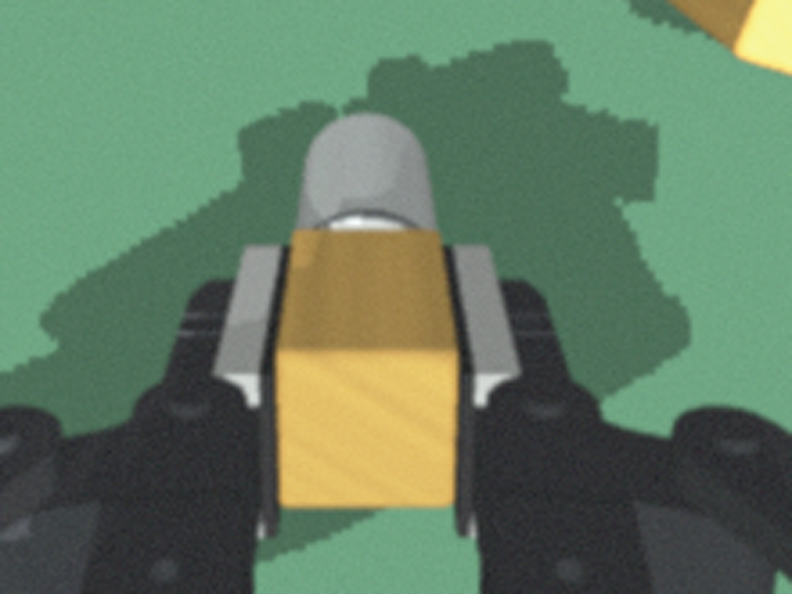

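View pics/held_s.png

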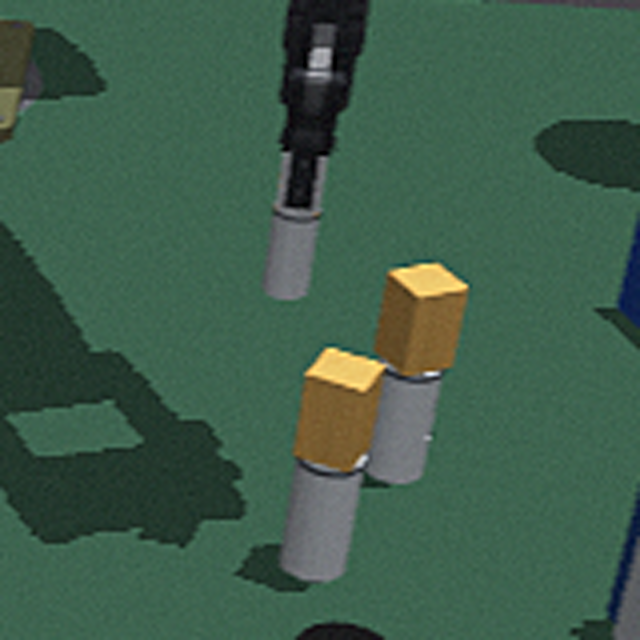

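```bash
cat >> h.py <<'E'
def st(n=4,dt=0.04):
    F=[];M=[];X=[]
    for _ in range(n):
        s=r.read_state(); F.append(s["force"]);M.append(s["moment"]);X.append(s["tcp_pos"]); r.sleep(dt)
    F=np.mean(F,0);X=np.mean(X,0); M=np.mean(M,0)
    Fg=np.array([F[:2]@gx,F[:2]@gy,F[2]]); g=w2g(X)
    return np.array([g[0],g[1],X[2]]),Fg,M,s["time"]
def pr(tag,o): print(tag,"g",o[0].round(2),"F",o[1].round(2),"M",o[2].round(3),"t",round(o[3],2))
E
python3 - <<'E'
from h import *
import pickle
p=pickle.load(open("held.pkl","rb")); C=p["C"]; T=C@np.linalg.inv(np.array(p["mount"]))
W=cloud(p); P=W[180:345,180:400].reshape(-1,3); P=P[~np.isnan(P[:,0])]
Tp=(P-T[:3,3])@T[:3,:3]
k=(np.abs(Tp[:,2])<10)&(np.abs(Tp[:,0])<16)&(Tp[:,1]<-28)&(Tp[:,1]>-40)
print("head top tool", np.percentile(Tp[k],[2,50,98],axis=0).round(1))
q=q_yaw(GY)
w=g2w(-97,-2.9)
r.move_pose([w[0],w[1],170],q); pr("above",st())
r.move_l([w[0],w[1],80],feed=120,guard=8); pr("80",st())
r.move_l([w[0],w[1],69],feed=40,guard=5); r.sleep(0.2); pr("low",st())
E
```

```text
head top tool [[-10.6 -33.8  -9.5]
 [ -1.6 -32.6  -0.2]
 [ 10.6 -28.8   9.6]]
above g [-96.6   -2.16 170.21] F [ 0.15 -0.09 -2.48] M [ 0.026 -0.022  0.004] t 10.6
80 g [-96.12  -2.89  81.04] F [ 0.13  0.06 -2.38] M [0.013 0.027 0.002] t 11.67
low g [-96.85  -2.9   69.16] F [-0.43 -0.1  -2.25] M [ 0.002  0.011 -0.006] t 12.46
```

```bash
python3 - <<'E'
from h import *
def to(x,y,z=67.5,feed=25,guard=3):
    w=g2w(x,y); return r.move_l([w[0],w[1],z],feed=feed,guard=guard)
to(-92,-2.9); r.sleep(.2); pr("in front",st())
p=r.snapshot("top"); save(p,"front.png",(220,190,340,300),5)
for x in(-70,-60,-50,-40):
    h=to(x,-2.9); o=st(); pr(f"{x} hit={h}",o)
    if h: break
p=r.snapshot("top"); save(p,"ingo.png",(220,190,340,300),5)
E
```

```text
in front g [-92.04  -2.89  67.48] F [-0.28  0.03 -2.71] M [ 0.021  0.041 -0.023] t 13.18
-70 hit=False g [-70.17  -2.88  67.42] F [-0.46  0.07 -2.84] M [-0.001 -0.012 -0.002] t 14.43
-60 hit=False g [-60.06  -2.9   67.4 ] F [-0.11 -0.31 -2.99] M [ 0.003  0.001 -0.016] t 15.15
-50 hit=False g [-50.05  -2.9   67.41] F [-0.17 -0.23 -2.47] M [-0.023  0.005 -0.006] t 15.87
-40 hit=False g [-40.06  -2.9   67.41] F [-0.35 -0.39 -2.56] M [-0.004  0.009 -0.001] t 16.58
```

View pics/ingo.png

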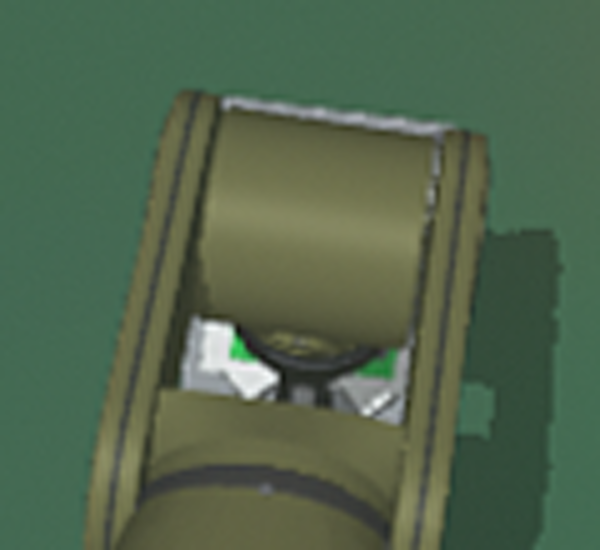

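The top view at (310,400) shows the gripper between the green jaws, with no contact force felt so far. Continuing into the bay, then feeling for the no-go pair.

```bash
python3 - <<'E'
from h import *
def to(x,y,z=67.5,feed=25,guard=3):
    w=g2w(x,y); return r.move_l([w[0],w[1],z],feed=feed,guard=guard)
for x,y in((-25,-2.9),(-5,-2.9),(5,-.6),(22,-.6)):
    h=to(x,y); o=st(); pr(f"{x} hit={h}",o)
    if h: break
else:
    base=st(10)[1]; print("base",base.round(2)); 
    for x in np.arange(24,38,1.0):
        h=to(x,-.6,feed=8,guard=2.5); o=st(); pr(f"{x} hit={h}",o)
        if h or np.linalg.norm((o[1]-base)[:2])>1.5: break
E
```

```text
-25 hit=False g [-25.16  -2.89  67.37] F [-0.05  0.38 -2.85] M [-0.001 -0.013  0.002] t 17.55
-5 hit=False g [-5.18 -2.89 67.4 ] F [-0.26  0.5  -2.54] M [ 0.006 -0.022  0.022] t 18.67
5 hit=False g [ 4.94 -0.59 67.41] F [ 0.55  0.28 -2.93] M [ 0.005 -0.009 -0.011] t 19.39
22 hit=False g [21.84 -0.59 67.4 ] F [-0.14 -0.03 -2.51] M [0.    0.01  0.007] t 20.39
base [ 0.2  -0.17 -2.72]
24.0 hit=False g [24.02 -0.59 67.49] F [-0.18  0.33 -2.74] M [ 0.006 -0.008  0.021] t 21.38
25.0 hit=False g [25.03 -0.61 67.51] F [-0.22  0.3  -2.88] M [0.01  0.017 0.002] t 21.82
26.0 hit=False g [26.03 -0.59 67.51] F [ 0.2   0.18 -2.97] M [ 0.025 -0.003  0.005] t 22.26
27.0 hit=False g [27.04 -0.6  67.52] F [-0.03  0.04 -2.66] M [ 0.009  0.005 -0.011] t 22.7
28.0 hit=False g [28.04 -0.6  67.51] F [ 0.62  0.09 -2.69] M [ 0.004 -0.     0.003] t 23.14
29.0 hit=False g [29.04 -0.59 67.52] F [-0.22 -0.16 -2.54] M [ 0.013 -0.024  0.018] t 23.58
30.0 hit=False g [30.03 -0.6  67.51] F [ 0.02 -0.05 -2.59] M [0.022 0.024 0.008] t 24.02
31.0 hit=False g [31.03 -0.6  67.5 ] F [ 0.18  0.38 -2.52] M [-0.029 -0.026  0.031] t 24.47
32.0 hit=False g [31.97 -0.56 67.46] F [-0.32  0.41 -2.29] M [0.034 0.038 0.009] t 24.91
33.0 hit=False g [32.59 -0.44 67.31] F [-2.08  0.87 -2.78] M [0.302 0.395 0.014] t 25.35
```

Contact felt at x = 32.6, against 32.1 predicted, with the force leaning +y, so the -y anvil bears more. I'll shift slightly to +y and raise the push in small steps.

```bash
python3 - <<'E'
from h import *
def to(x,y,z=67.5,feed=8,guard=4):
    w=g2w(x,y); return r.move_l([w[0],w[1],z],feed=feed,guard=guard)
base=np.array([0.05,.12,-2.7])
x,y=33.0,-0.6
o=st(6); f=o[1]-base; pr("start",o)
for i in range(9):
    if f[0]<-5.6 and abs(f[1])<1.0: break
    y+=np.clip(0.15*f[1],-.25,.25)
    if f[0]>-5.6: x+=min(.4,max(.1,(f[0]+6)/4.5))
    h=to(x,y); o=st(5); f=o[1]-base; pr(f"cmd {x:.2f},{y:.2f} hit={h}",o)
    if h or np.hypot(f[0],f[1])>9: print("STOP");break
else: print('end')
for i in range(3): pr("hold",st(4))
E
```

```text
start g [32.63 -0.48 67.31] F [-2.52  1.32 -2.51] M [ 0.346  0.48  -0.002] t 25.6
cmd 33.40,-0.42 hit=False g [32.9  -0.41 67.24] F [-4.82  1.25 -1.67] M [ 0.404  0.913 -0.02 ] t 26.06
cmd 33.65,-0.25 hit=False g [33.03 -0.34 67.23] F [-5.4   0.8  -1.59] M [0.37  1.154 0.002] t 26.52
cmd 33.77,-0.15 hit=False g [33.06 -0.31 67.23] F [-5.72  0.73 -1.27] M [ 0.318  1.178 -0.006] t 26.98
hold g [33.06 -0.31 67.22] F [-5.58  0.93 -1.44] M [ 0.317  1.184 -0.015] t 27.14
hold g [33.06 -0.31 67.23] F [-5.95  0.38 -1.07] M [ 0.314  1.181 -0.004] t 27.31
hold g [33.05 -0.31 67.22] F [-5.42  0.72 -1.01] M [ 0.315  1.189 -0.022] t 27.48
```

Solving the force balance puts roughly 3–6 N on each anvil, even allowing for friction. One small centring nudge, then a hold of about a second.

```bash
python3 - <<'E'
from h import *
def to(x,y,z=67.5,feed=8,guard=4):
    w=g2w(x,y); return r.move_l([w[0],w[1],z],feed=feed,guard=guard)
print(to(33.9,-0.03)); 
for i in range(6): pr("hold",st(5))
p=r.snapshot("scene"); save(p,"nogo.png",(230,150,340,240),6)
E
```

```text
False
hold g [33.1  -0.27 67.21] F [-6.17  0.49 -0.68] M [ 0.264  1.268 -0.005] t 27.93
hold g [33.09 -0.28 67.21] F [-6.2   0.01 -1.01] M [0.259 1.256 0.014] t 28.14
hold g [33.09 -0.28 67.2 ] F [-6.    0.73 -0.74] M [ 0.281  1.254 -0.015] t 28.35
hold g [33.09 -0.27 67.22] F [-6.28  0.36 -0.91] M [ 0.272  1.258 -0.002] t 28.56
hold g [33.09 -0.27 67.21] F [-6.13  0.22 -0.74] M [ 0.273  1.259 -0.009] t 28.77
hold g [33.09 -0.27 67.22] F [-5.98  0.31 -0.94] M [0.271 1.251 0.006] t 28.98
```

View pics/nogo.png

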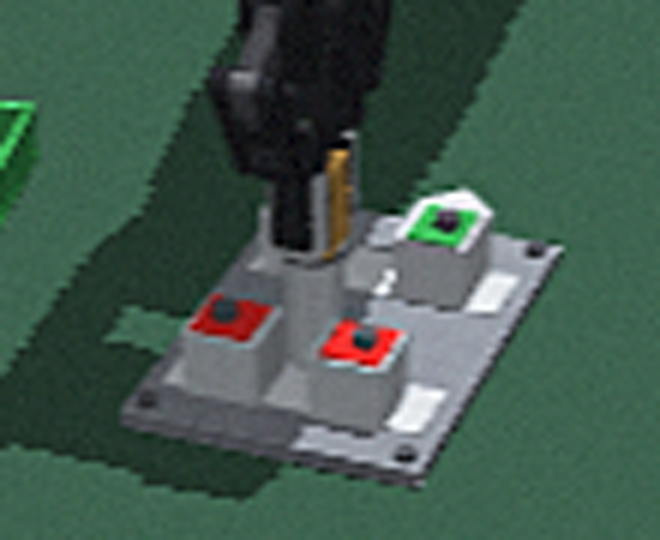

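The picture shows the pin upright against both red-topped blocks, at (225,320) and (365,345), and held for over a second at about 6 N. Backing off, lifting out, and locating the green tray.

```bash
python3 - <<'E'
from h import *
import pickle
for n,(a,b,c,d) in(("top0",(343,236,406,298)),("scene0",(170,158,243,206))):
    p=pickle.load(open(n+".pkl","rb")); W=cloud(p)
    f=p["frame"].astype(int); m=np.zeros((420,560),bool); m[b:d,a:c]=1
    m&=(f[:,:,1]>f[:,:,0]*1.8)&(f[:,:,1]>f[:,:,2]*1.5)&(W[:,:,2]>-3)
    P=W[m]; w=P[P[:,2]>22]
    print(n,m.sum(),cv2.minAreaRect(w[:,:2].astype(np.float32)),np.median(P[(P[:,2]<12)],0))
w=g2w(12,-.5); r.move_l([*w,67.5],feed=25,guard=6); pr("back",st())
r.move_l([*w,180],feed=90,guard=6); pr("up",st())
E
```

```text
top0 2310 ((461.3581237792969, -249.87083435058594), (115.35360717773438, 115.3279037475586), 1.4584826231002808) [ 462.91041298 -251.32434351    3.77781547]
scene0 1595 ((461.00640869140625, -247.31927490234375), (123.19845581054688, 116.62403106689453), 1.7294681072235107) [ 451.60568838 -253.04181828    4.45551137]
back g [30.18 -0.16 65.49] F [ 0.14 -0.37 -3.35] M [ 0.006 -0.016  0.018] t 29.51
up g [ 11.6   -0.5  179.12] F [ 0.4   0.03 -2.75] M [-0.028 -0.031  0.002] t 31.12
```

```bash
python3 - <<'E'
from h import *
q=q_yaw(np.radians(0))
r.move_pose([461.3,-249.9,180],q); r.sleep(.2)
p=wrist(); save(p,"tray_w.png"); 
print(r.read_state()["finger_gap"])
W=cloud(p); T=p["C"]@np.linalg.inv(np.array(p["mount"]))
P=W[180:345,180:400].reshape(-1,3); P=P[~np.isnan(P[:,0])]; Tp=(P-T[:3,3])@T[:3,:3]
k=(np.abs(Tp[:,2])<10)&(np.abs(Tp[:,0])<16)&(Tp[:,1]<-28)&(Tp[:,1]>-40)
print("head top tool", np.percentile(Tp[k],[2,50,98],axis=0).round(1))
p=r.snapshot("scene"); save(p,"tray_s.png",(140,90,300,220),4.6)
E
```

```text
21.242498120856602
head top tool [[-10.7 -33.8  -9.6]
 [ -1.4 -32.6  -0.2]
 [ 10.6 -28.9   9.6]]
```

View pics/tray_w.png

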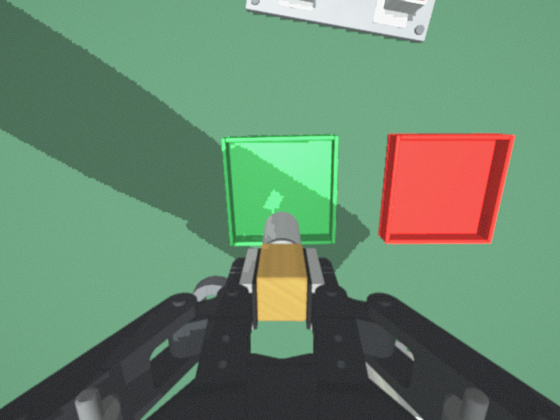

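View pics/tray_s.png

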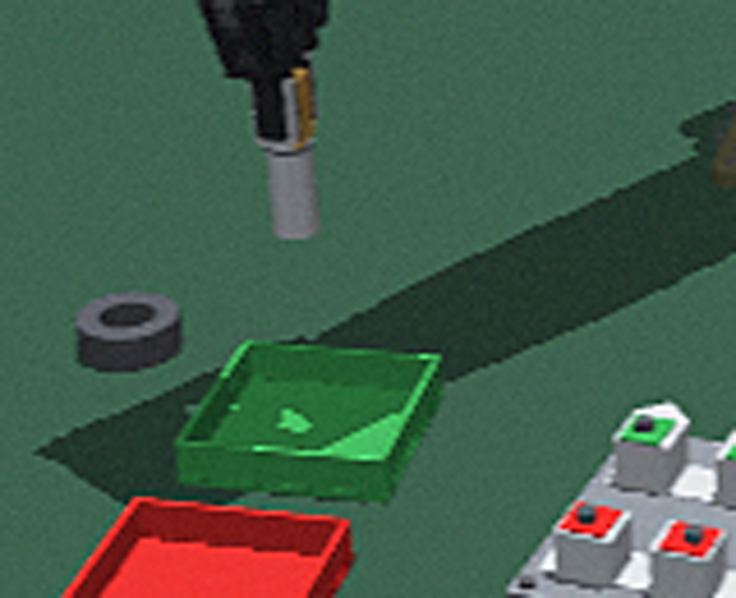

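The pin hasn't shifted in the fingers: the head sits at the same place in the tool frame as before the gauging. The tray is directly below. Lowering.

```bash
python3 - <<'E'
from h import *
r.move_l([461.3,-249.9,68],feed=100); r.sleep(.3); print(st(3)[0])
for z in np.arange(66,52,-1.0):
    h=r.move_l([461.3,-249.9,z],feed=12,guard=3); o=st(4)
    if h or o[1][2]>-1.2: break
pr(f"z {z} hit={h}",o)
r.move_gripper(60); print(r.read_state()["finger_gap"]); r.sleep(.2)
r.move_l([461.3,-249.9,140],feed=60); r.move_l([461.3,-200,190],feed=120); r.sleep(.3)
p=wrist(); save(p,"end_w.png"); W=cloud(p)
P=W.reshape(-1,3); P=P[(P[:,2]>80)&(P[:,2]<95)&(np.hypot(P[:,0]-461,P[:,1]+250)<40)]
print(cv2.minAreaRect(P[:,:2].astype(np.float32)),np.median(P,0))
p=r.snapshot("scene"); save(p,"end_s.png"); p=r.snapshot("top"); save(p,"end_t.png"); print(r.read_state()["time"])
E
```

```text
[ -25.74356126 -221.82156755   68.30651661]
z 56.0 hit=False g [ -25.52 -221.99   57.26] F [-2.67  0.95  5.37] M [0.236 0.431 0.007] t 38.67
59.9237403413239
((461.9430847167969, -250.45684814453125), (21.123977661132812, 22.252605438232422), 0.23028875887393951) [ 461.93001992 -248.37038739   89.73379153]
42.1083
```

View pics/end_w.png

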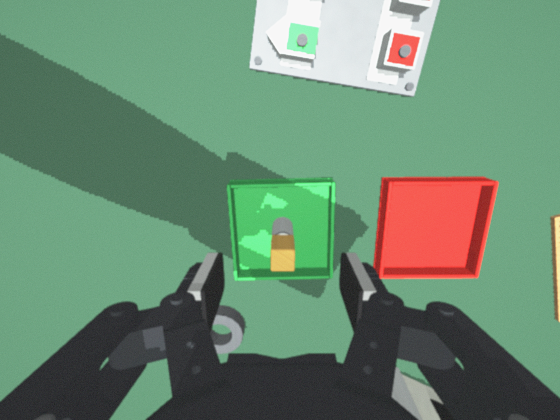

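View pics/end_s.png

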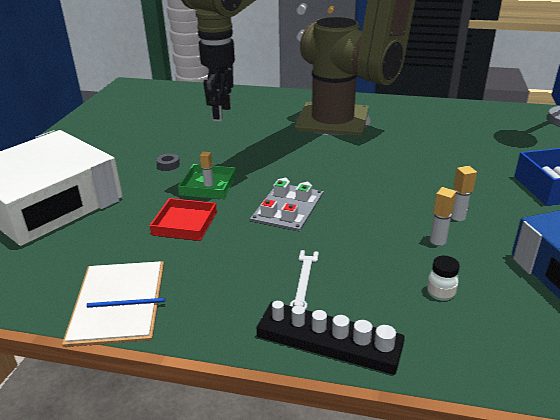

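The pin stands upright in the green tray, at scene (207,168). Its top is at 89.7 mm, which matches 86 mm plus the 4 mm floor. The bystanders are unmoved and the gripper is clear.

```bash
python3 - <<'E'
from h import *
r.job_done(); print("done")
E
```

```text
the job is handed in; nothing more can be done
done
```

The job is handed in. The smallest pin (86 mm tall) was checked in the gauge and now stands released in the green tray. The robot gives no verdict, so what follows rests on my own measurements.

- **Go gap:** I had measured its centre at about y = -2.9 mm. The pin slid through upright with its foot about 14 mm above the bench, and I felt no contact.
- **No-go gap:** The anvils stopped the pin with its axis at gauge x of about 33 mm. I pressed for over a second at about 6 N, nearly centred. I estimate roughly 3–6 N on each anvil. That is worked out from the wrist force, since I could not read each anvil directly.
- **Placing:** The top of the pin is at 89.7 mm (86 mm plus the 4 mm tray floor), within 1 mm of the tray centre. The gripper was about 100 mm above it when I handed in, at about 42 s.
- **Bystanders:** The wrench, jar and collar look unmoved in the final picture; I compared by eye and did not re-measure them.

Two things did not go quite as planned:
- **Backing off the no-go gap:** My force guard tripped as the contact released. The pin was therefore lifted out diagonally rather than after a full retreat, but it touched nothing I could feel.
- **Setting down:** The push on the tray floor reached about 8 N before I let go.

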